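Anchor the training-head stand on its T-slot rail

TASK

Anchor the training-head stand on its rail so that it cannot rattle: drop the T-head of the orange wing bolt lengthwise into the rail's slot in front of the stand's fork, slide it into the fork and go on, pushing the stand along until its heel sits snugly on the rubber buffer of the end stop (about 8 N on the rubber, felt, never rammed). With it held snug and the bolt pressed down against its spring collar, give the bolt a quarter turn so that its head locks crosswise under the lips, then let go: the bolt must be at the bottom of the fork and the stand still snug on the buffer. Leave the other things on the worktop alone.

Things in the scene. Friction and masses are not known exactly. Their poses are not given: they have to be found in the camera images.
- rail: Aluminium T-slot rail fixed on the worktop, 360 (x) x 62 (y) x 28 mm (z), yaw about -1.05 rad. Origin: centre of its underside; +x points along it to the end stop. The slot runs its whole length at y = 0: 17 mm wide between two lips (z 22 to 28 mm), over a channel 38 mm wide (z 6 to 22 mm).
- end_stop: Grey block fixed on the rail's far end, 28 x 56 x 26 mm; origin: centre of its underside. A stiff hand-set screw carries a black rubber buffer (17 mm diameter, axis 13 mm above the rail's top) on its -x side. The buffer's face is 34 to 74 mm from this origin, as the last user left it: not measured, feel for it. The rubber yields 1 mm per 4.5 N, 6 mm at most.
- stand: Training-head stand, 0.5 to 0.9 kg, loose: dark steel foot 161 x 56 x 8 mm flat on the rail, guided by a tongue in the slot; it slides along the rail with 3 to 8 N of friction (5 to 13 N with the bolt pressed on it). Origin: underside of the foot; x along the rail toward the stop. A post with a black rubber cone, 147 mm tall, stands at x = +42 mm. Its heel starts 8 to 70 mm short of the buffer.
- fork_seat (a point): On the stand, at the foot's underside: where the bolt's axis is when its shank touches the bottom of the fork (x = -51, y = 0 mm in the stand). The fork is a notch 15 mm wide, open toward the rail's near end (-x); its rounded tips reach 30 mm from this point to -x.
- heel (a point): Centre of the stand's upright heel face (46 mm wide, 13 mm above the rail's top), which meets the rubber buffer; x = +80 mm in the stand.
- bolt: T-bolt, 175 g, 67 mm tall, standing on its head. Origin: centre of the head's underside, z up the shank. Head 32 (x) x 14 (y) x 9 mm; shank 12 mm diameter. Steel collar 28 mm diameter, underside at z = 21 mm, slides up 9 mm at most against a spring (4 N plus 1.2 N per mm). With the collar resting on the foot the origin is 15 mm above the worktop; slide it in 1 to 4 mm higher.
- bolt_wing (a point): Middle of the bolt's orange wing grip, 54 mm above its origin: 44 mm long (in line with the head), 12 mm thick, 27 mm tall. Pressed down to an origin 11.5 mm above the worktop (8 N of spring, up to 17 N more of friction if its shank already pushes the stand), the head is under the lips and turns either way; above 13 mm it is blocked. Let go, the spring pulls it up to the lips (13 mm) and friction holds bolt and stand.
- clip_lime: Lime green hair clip, 18 x 104 x 15 mm, right of the rail: bystander.
- tint_bowl: Black tint bowl, 132 x 158 x 54 mm, right of the rail: bystander.
- tint_brush: Tint brush with a red handle, 43 x 187 x 10 mm, behind the rail: bystander.
- cream_pot: White cream pot with lid, 84 mm in diameter, 27 mm high, left of the rail: bystander.
- timer: Orange and white twist timer, 62 mm in diameter, 37 mm high, left of and behind the rail: bystander.
There are look-alikes about, which are no part of the job. Leave any turquoise look-alike of the bolt alone.

How it is judged:
On the way, in this order (a step that is already met when the one before it is completed fails the run):
1. the bolt's head is in the slot, lengthwise (y of bolt in the frame of rail between -0.003 and 0.003 m and z of bolt in the frame of rail below 0.024 m and angle between the x axis of bolt and the x axis of rail, either way round below 0.2 rad), for 0.1 s.
2. the bolt, still lengthwise, is at the bottom of the fork and has pushed the stand onto the buffer (over 4 N) (y of bolt in the frame of rail between -0.003 and 0.003 m and x of bolt in the frame of stand between -0.057 and -0.047 m and y of bolt in the frame of stand between -0.003 and 0.003 m and angle between the x axis of bolt and the x axis of rail, either way round below 0.35 rad and contact force between stand and end_stop above 4 N), for 0.1 s.
At the end, for the whole second after the job is handed in: Bolt upright in the slot (3 mm) at the bottom of the fork (axis -57 to -47 mm in the stand's x, 3 mm in y), head crosswise within 0.25 rad and up under the lips (origin at 10 to 14.5 mm); stand flat on the rail, pressing on the buffer with 4 to 14 N; all released and at rest (y of bolt in the frame of rail between -0.003 and 0.003 m and x of bolt in the frame of stand between -0.057 and -0.047 m and y of bolt in the frame of stand between -0.003 and 0.003 m and z of bolt in the frame of rail between 0.01 and 0.0145 m and angle between the x axis of bolt and the y axis of rail, either way round below 0.25 rad and angle between bolt's own z axis and vertical below 0.1 rad and contact force between stand and end_stop between 4 and 14 N and z of stand in the frame of rail between 0.026 and 0.03 m and angle between stand's own z axis and vertical below 0.05 rad and linear speed of each of bolt, stand below 0.01 m/s); the robot touches nothing.
It fails at once if the stand is rammed onto the buffer (over 18 N) (contact force between stand and end_stop above 18 N).
It fails at once if the bolt is forced against the stand (over 45 N) (contact force between bolt and stand above 45 N).
It fails at once if the stand is tipped or lifted off the rail (angle between stand's own z axis and vertical above 0.3 rad or height (world z) of stand above 0.045 m).
It fails at once if another thing on the worktop is pushed away (over 20 mm) (distance of any of clip_lime, tint_bowl, tint_brush, cream_pot, timer from where it was at the start of the episode above 0.02 m).
It also fails if it takes over 70 s, if anything falls off the work surface, if the arm or the gripper's body presses on something with over 40 N, if the wrist force passes 120 N, or if a joint passes its speed limit or range.

ROBOT

A 6-joint arm with a two-finger parallel gripper is mounted at the origin on a cart in front of the work surface, level with it; the furniture and walls round the work are solid. World frame = base frame: x ahead of the robot, y to its left, z up, the work surface at z = 0. Lengths are in m, angles in rad, forces in N, time in s.
With the tool pointing down it reaches from about 0.35 to 0.975 m from the base axis. Payload 4.9 kg.
Tool frame: the origin (TCP) lies at the very end of the fingers, on their centre line; the grasp point (between the pads) lies 19 mm behind it; z points along the fingers, x is the direction in which the jaws open and shut, and the axes are right-handed (so a half turn about z gives the same grasp; the last joint's range is limited). The gripper opens to 85 mm and grips with 20 to 120 N. Pads are 22 mm wide; open, the fingers measure 114 mm over their backs; the gripper's body (76 mm by 85 mm) begins 54 mm behind the grasp point. The pads swing forward as they close: fully open they stand 13 mm farther back than shut.
Start: joints at [1.022, 0.053, 1.613, -0, 1.476, -0.119], TCP at [0.26, 0.568, 0.231] pointing down, gripper open.
Joint ranges: [-3.01, 3.01], [-1.01, 2.22], [0.06, 2.58], [-1.02, 4.17], [0.09, 2.62], [-3.14, 3.14]. Speed limits (rad/s): [2.57, 2.57, 3.14, 3.14, 3.14, 3.14].

INTERFACE

Orientations are given as a rotation vector (axis times angle).
In Python, from station import ctrl gives the robot as it stands.
- The arm moves only by the shell command python3 -m handwheel 'ROWS' [OPENING] [FORCE]. ROWS is a JSON object of lists of equal length, an entry for each row: "offset": the shift along the world's x, y, z in units of 40 mm (1.0 is 40 mm), a list of three; "roll": the turn about the world's z in units of 6 degrees (1.0 is 6 degrees). A call has exactly 10 rows; each row is the pose to reach, as a shift and turn from the pose commanded when the call began; what a row does not reach only later rows make up. A row lasts 1/10 s, in which the tool goes at most 50 mm and 8.59 degrees, less where a joint would pass 70% of its speed; a pose out of reach is approached as far as the arm can. A call with a gripper value outside its range is refused whole. OPENING is the finger opening in mm, from 0 to 85.4, set as the call begins (- or left out, the last holds). The fingers move at their own pace and stop on an object; FORCE is the grip in N (left out, the last holds). Time passes only in rows, so rows that repeat a pose let the fingers close, or fill a call up. It gives the time, the measured TCP pose, the force and the opening at its end, in the units of the state.
- ctrl.get_obs(): the state, without advancing time (a new reading comes with each control period).
- ctrl.get_image(name): name is "scene" or "top" or "wrist"; returns a dict with "img" (400x640x3 uint8, red, green, blue), "fx", "fy", "cx", "cy" (pixels), "T" (4x4, takes a point from camera to world coordinates). Camera axes: x right, y down, z forward; pixel columns grow to the right and rows downward; lengths in m; the calibration is good to about 2 mm. A picture is of the moment at which its call begins. There is no depth.
- ctrl.finish_job(): hands the job in, once; it reports no verdict.
The state is a dict: "t": time; "q": joint angles; "dq": joint speeds; "effort": joint torques, N m; "tool_pos": TCP position; "tool_rot": TCP orientation; "contact_force": force on the tool from outside, world axes, zero at the start; "wrist_torque": the same for the moment, N m; "opening": finger opening in m.
Only numpy, scipy, OpenCV 4.12 (cv2) and the standard library are available. Lean on these libraries where they do the work, as an engineer would, in place of code of your own. Each camera call takes 0.05 s, during which the arm holds its last target.

## Working session

There is one attempt and no reset: what is moved stays moved. The work goes in short steps, Python scripts to look and compute and a shell command to move; the robot and the scene stay as the last step left them, time stands still between calls to the robot, and variables do not carry over. Pictures are saved under pics/ and viewed, and the job is handed in when it is done.

```bash
mkdir -p pics; ls
cat > h.py <<'E'
import sys,cv2,numpy as np
from station import ctrl
def snap(n,tag):
    d=ctrl.get_image(n); cv2.imwrite(f'pics/{tag}.png',cv2.cvtColor(d['img'],cv2.COLOR_RGB2BGR))
    np.savez(f'pics/{tag}.npz',**{k:np.array(v) for k,v in d.items()}); return d
def ray(tag,u,v,z):
    d=np.load(f'pics/{tag}.npz'); T=d['T']; r=T[:3,:3]@np.array([(u-d['cx'])/d['fx'],(v-d['cy'])/d['fy'],1]); o=T[:3,3]
    return o+r*(z-o[2])/r[2]
def tri(obs):
    A=np.zeros((3,3));b=np.zeros(3)
    for tag,u,v in obs:
        d=np.load(f'pics/{tag}.npz'); T=d['T']; r=T[:3,:3]@np.array([(u-d['cx'])/d['fx'],(v-d['cy'])/d['fy'],1]); r/=np.linalg.norm(r)
        P=np.eye(3)-np.outer(r,r);A+=P;b+=P@T[:3,3]
    return np.linalg.solve(A,b)
def proj(tag,p):
    d=np.load(f'pics/{tag}.npz'); T=np.linalg.inv(d['T']); c=T[:3,:3]@p+T[:3,3]
    return float(d['fx']*c[0]/c[2]+d['cx']),float(d['fy']*c[1]/c[2]+d['cy'])
E
python3 - <<'E'
from h import *
for n in ['scene','top','wrist']:
    d=snap(n,n+'0'); print(n,d['T'].round(3).tolist(),d['fx'])
print(ctrl.get_obs())
E
```

```text
pics
scene [[0.523, -0.494, 0.695, -0.17], [-0.852, -0.318, 0.415, -0.213], [0.016, -0.809, -0.588, 0.626], [0.0, 0.0, 0.0, 1.0]] 417.76589589458786
top [[0.103, -0.973, 0.208, 0.274], [-0.995, -0.102, 0.016, 0.17], [0.006, -0.208, -0.978, 1.209], [0.0, 0.0, 0.0, 1.0]] 424.39446371142134
wrist [[0.417, 0.872, 0.256, 0.194], [0.909, -0.4, -0.12, 0.596], [-0.002, 0.283, -0.959, 0.372], [0.0, 0.0, 0.0, 1.0]] 356.9110336658567
{'t': 0.15, 'q': array([ 1.02200242e+00,  5.32485207e-02,  1.61400752e+00,  2.04531170e-05,
        1.47600443e+00, -1.19010750e-01]), 'dq': array([ 0.00056929,  0.00080923, -0.00561906,  0.0011896 , -0.00046278,
        0.00158964]), 'effort': array([ 4.89809718e-04, -3.94245028e+01, -3.70718908e+01, -1.00809118e-04,
        4.64330151e-03, -3.42608041e-05]), 'tool_pos': array([0.2601592 , 0.56773072, 0.23030131]), 'tool_rot': array([ 2.64345465e+00,  1.69625756e+00, -2.37070176e-03]), 'contact_force': array([ 0.17657326, -0.34227579, -0.06629403]), 'wrist_torque': array([ 0.05211429, -0.01947028, -0.00699467]), 'opening': 0.08548997144799575}
```

View pics/scene0.png

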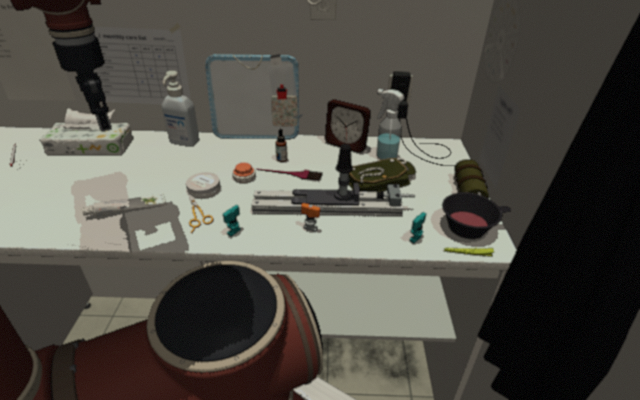

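View pics/top0.png

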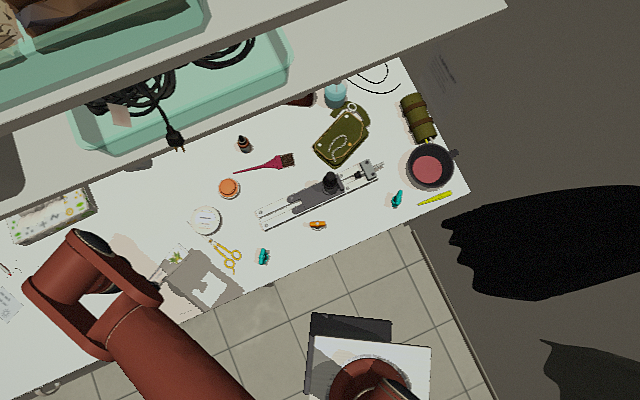

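View pics/wrist0.png

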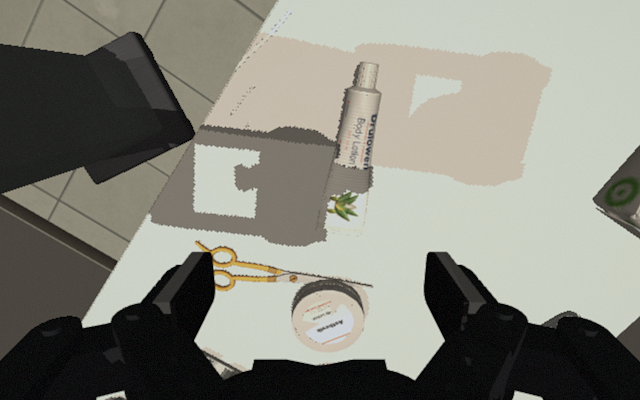

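Run:
```python
from h import *
a=cv2.imread('pics/top0.png')[140:270,230:420]; cv2.imwrite('pics/top0z.png',cv2.resize(a,None,fx=4.2,fy=4.2,interpolation=cv2.INTER_CUBIC))
a=cv2.imread('pics/scene0.png')[130:260,220:440]; cv2.imwrite('pics/scene0z.png',cv2.resize(a,None,fx=3.6,fy=3.6,interpolation=cv2.INTER_CUBIC))
print(tri([('scene0',311,211),('top0',317,225)]))
for p in [(258,215),(383,165)]: print(ray('top0',*p,.028))
```

```text
[0.44616049 0.18140176 0.05183205]
[0.4605956  0.35018671 0.028     ]
[0.64400563 0.00970106 0.028     ]
```

View pics/top0z.png

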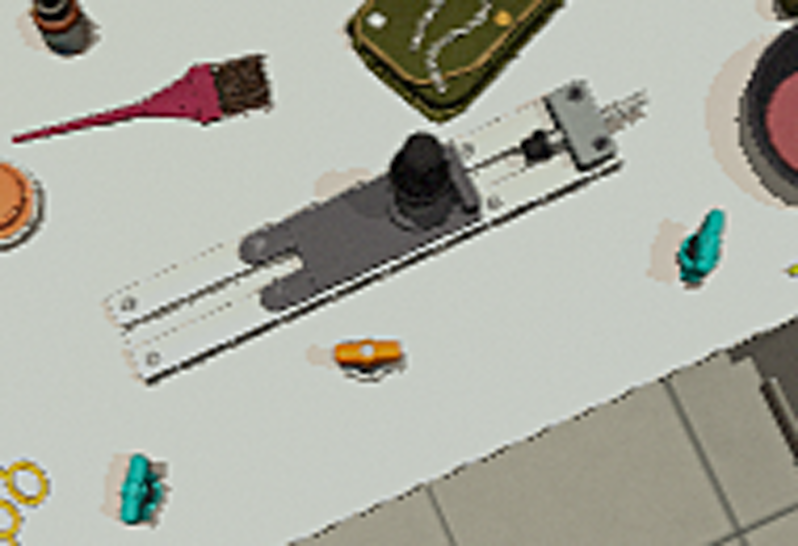

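View pics/scene0z.png

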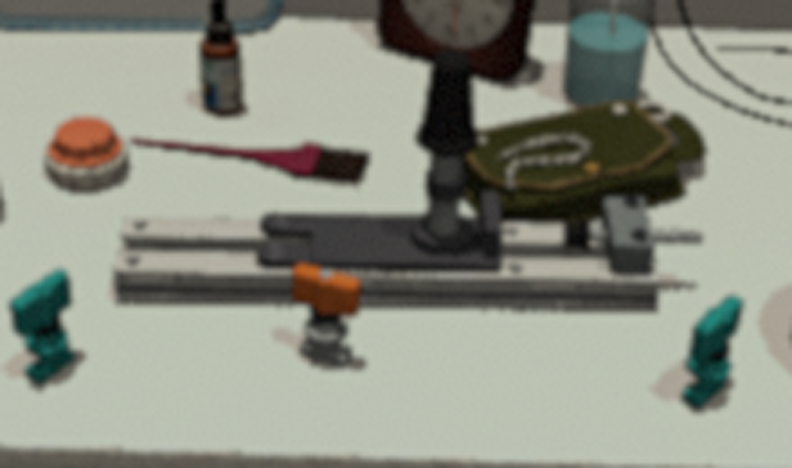

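```bash
python3 -m handwheel '{"offset":[[0.3,-0.7,0],[0.8,-1.7,0],[1.4,-2.8,-0.1],[2,-4,-0.2],[2.6,-5.2,-0.3],[3.2,-6.4,-0.4],[3.8,-7.6,-0.5],[4.2,-8.6,-0.6],[4.5,-9.3,-0.7],[4.65,-9.68,-0.75]],"roll":[-1,-2,-3,-4,-5,-6,-7,-8.2,-9.4,-10.5]}' 85
python3 - <<'E'
from h import *
snap('wrist','w1')
E
```

```text
t: 1.15
tool_pos: [0.4469, 0.178, 0.2005]
tool_rot: [3.14, 0.052, -0.001]
contact_force: [-0.0, 0.5, 0.1]
opening: 0.0849
```

View pics/w1.png

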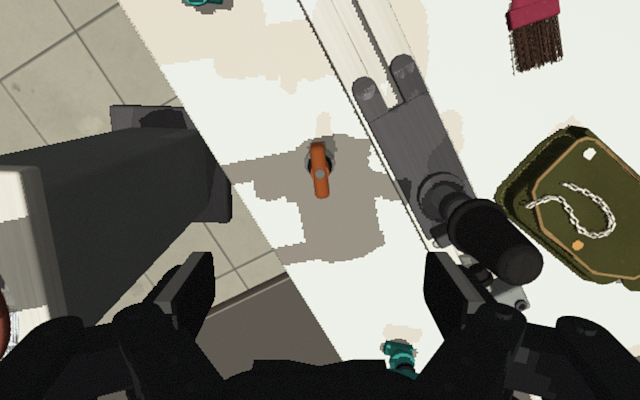

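```bash
python3 -m handwheel '{"offset":[[0,0.3,0],[0,0.7,0],[0.1,1.1,0],[0.3,1.5,0],[0.4,1.7,0],[0.5,1.8,0],[0.5,1.8,0],[0.5,1.8,0],[0.5,1.8,0],[0.5,1.8,0]],"roll":[0,0,0,0,0,0,0,0,0,0]}'
python3 - <<'E'
from h import *
snap('wrist','w2')
for t in ('w1','w2'):
    a=cv2.imread(f'pics/{t}.png')[0:280,220:540]; cv2.imwrite(f'pics/{t}z.png',cv2.resize(a,None,fx=2.1,fy=2.1,interpolation=cv2.INTER_CUBIC))
E
```

```text
t: 2.2
tool_pos: [0.4664, 0.2525, 0.2014]
tool_rot: [3.141, 0.064, 0.0]
contact_force: [-0.3, 0.8, -0.1]
opening: 0.0847
```

View pics/w2.png

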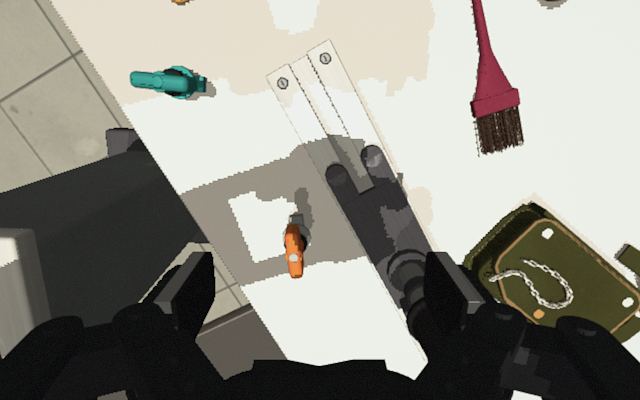

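View pics/w2z.png

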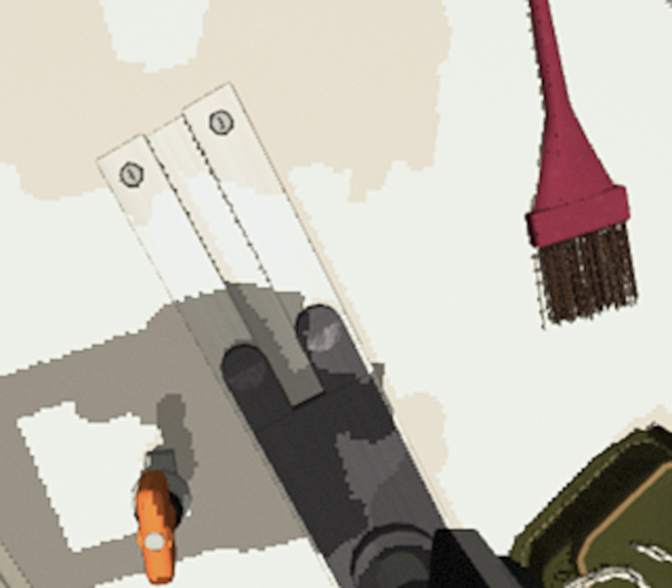

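View pics/w1z.png

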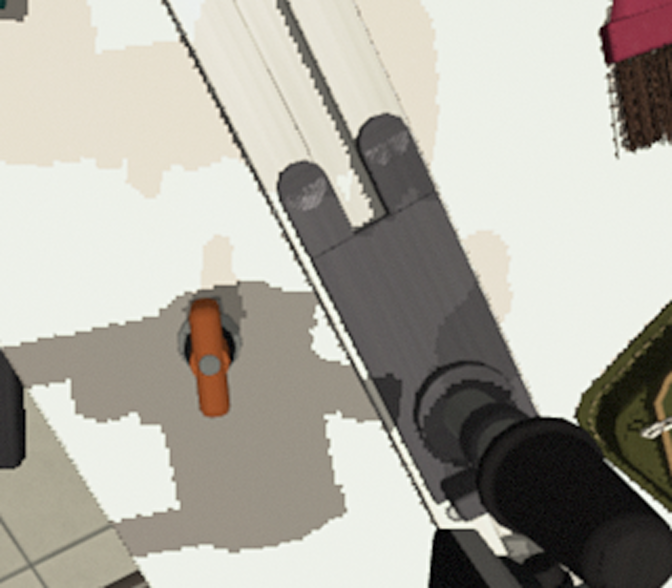

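Run:
```python
from h import *
R=lambda t,x,y,z:ray(t,220+x/2.1,y/2.1,z)
np.set_printoptions(precision=4,suppress=True)
P=lambda t,x,y:(t,220+x/2.1,y/2.1)
c=tri([P('w1',209,365),P('w2',154,541)]);print('hub',c)
for q in (('w1',209,365),('w2',154,541)): print('hub at .067',R(*q,.067))
for t,a,b in (('w1',(205,300),(214,415)),('w2',(149,473),(160,581))):
    A=R(t,*a,.066);B=R(t,*b,.066);d=B-A;print('wing yaw',np.degrees(np.arctan2(d[1],d[0])),np.linalg.norm(d),(A+B)/2)
z=.028
L=R('w2',98,160,z);Rr=R('w2',230,83,z);print('rail end',L,Rr,np.linalg.norm(L-Rr),(L+Rr)/2)
a=R('w2',145,135,z);a2=R('w2',225,284,z);b=R('w2',183,114,z);b2=R('w2',268,283,z)
print('slot',a,b,np.linalg.norm(a-b),(a+b)/2)
for u,v in((a,a2),(b,b2)): d=v-u;print(np.degrees(np.arctan2(d[1],d[0])))
for t,p,q in (('w2',(241,362),(319,322)),('w1',(305,180),(384,132))):
    u=R(t,*p,.036);v=R(t,*q,.036);print('tips c',u,v,(u+v)/2,np.linalg.norm(u-v))
# fork bottom
for t,p,q in (('w2',(294,407),(324,391)),('w1',(354,233),(389,211))): print('fork bottom',(R(t,*p,.036)+R(t,*q,.036))/2)
```

```text
hub [0.4464 0.1817 0.0655]
hub at .067 [0.4463 0.1821 0.067 ]
hub at .067 [0.4465 0.1824 0.067 ]
wing yaw -83.74528127078804 0.04455575306943311 [0.4465 0.1842 0.066 ]
wing yaw -83.52712641590107 0.04803463346302234 [0.4466 0.1877 0.066 ]
rail end [0.4185 0.3295 0.028 ] [0.4698 0.36   0.028 ] 0.05971425525375048 [0.4442 0.3447 0.028 ]
slot [0.4371 0.3396 0.028 ] [0.4519 0.348  0.028 ] 0.017001627039860235 [0.4445 0.3438 0.028 ]
-59.072124468131626
-59.85712637709557
tips c [0.4795 0.251  0.036 ] [0.5108 0.2692 0.036 ] [0.4952 0.2601 0.036 ] 0.036245881252239924
tips c [0.4817 0.2501 0.036 ] [0.5108 0.2687 0.036 ] [0.4963 0.2594 0.036 ] 0.034570613760490095
fork bottom [0.5093 0.236  0.036 ]
fork bottom [0.5092 0.2349 0.036 ]
```

```bash
python3 -m handwheel '{"offset":[[-0.1,-0.3,-0.2],[-0.2,-0.8,-0.5],[-0.4,-1.4,-0.8],[-0.5,-1.7,-1.2],[-0.5,-1.76,-1.7],[-0.5,-1.76,-2.1],[-0.5,-1.76,-2.1],[-0.5,-1.76,-2.1],[-0.5,-1.76,-2.1],[-0.5,-1.76,-2.1]],"roll":[0.1,0.2,0.4,0.6,0.67,0.67,0.67,0.67,0.67,0.67]}' 45
python3 - <<'E'
from h import *
snap('wrist','w3');snap('scene','s3')
a=cv2.imread('pics/s3.png')[130:260,220:440]; cv2.imwrite('pics/s3z.png',cv2.resize(a,None,fx=3.6,fy=3.6,interpolation=cv2.INTER_CUBIC))
E
```

```text
t: 3.25
tool_pos: [0.4472, 0.1827, 0.1185]
tool_rot: [-3.136, -0.175, -0.003]
contact_force: [0.7, 0.9, -0.0]
opening: 0.0452
```

View pics/w3.png

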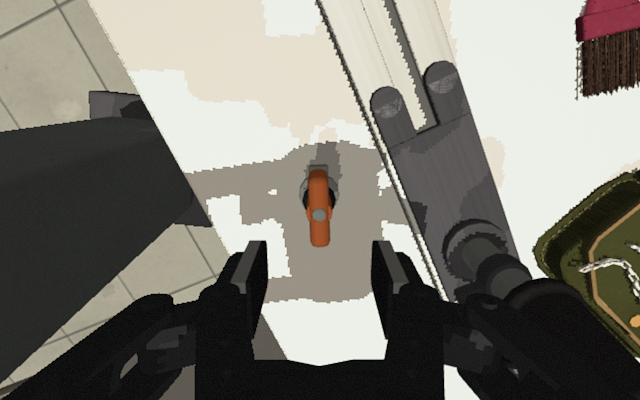

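View pics/s3z.png

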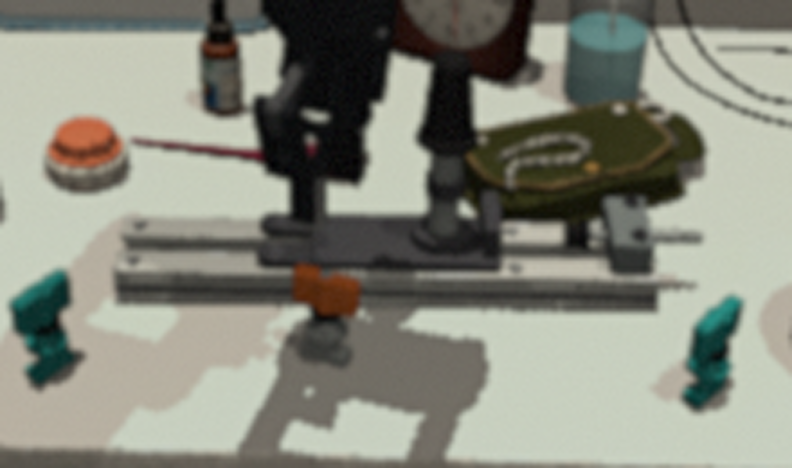

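```bash
python3 - <<'E'
from h import *
print(ray('w3',319,215,.067))
E
python3 -m handwheel '{"offset":[[0,0,-0.3],[0,0,-0.7],[0,0,-1.1],[0,0,-1.5],[0,0,-1.8],[0,0,-1.95],[0,0,-1.95],[0,0,-1.95],[0,0,-1.95],[0,0,-1.95]],"roll":[0,0,0,0,0,0,0,0,0,0]}'
python3 - <<'E'
from h import *
snap('wrist','w4');snap('scene','s4')
a=cv2.imread('pics/s4.png')[130:260,220:440]; cv2.imwrite('pics/s4z.png',cv2.resize(a,None,fx=3.6,fy=3.6,interpolation=cv2.INTER_CUBIC))
E
```

```text
[0.44633033 0.18234375 0.067     ]
t: 4.35
tool_pos: [0.4471, 0.1827, 0.0401]
tool_rot: [-3.136, -0.175, -0.003]
contact_force: [-0.2, -0.5, 0.2]
opening: 0.045
```

View pics/w4.png

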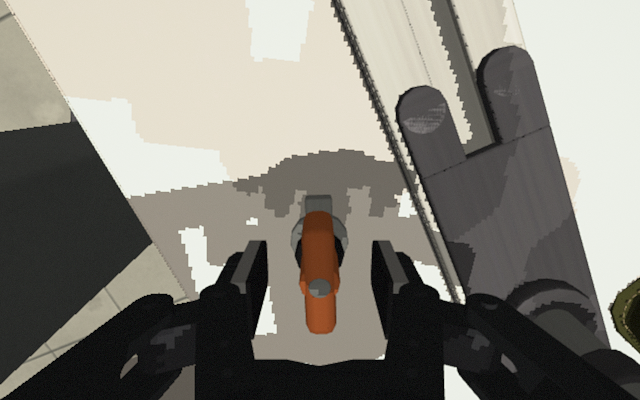

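View pics/s4z.png

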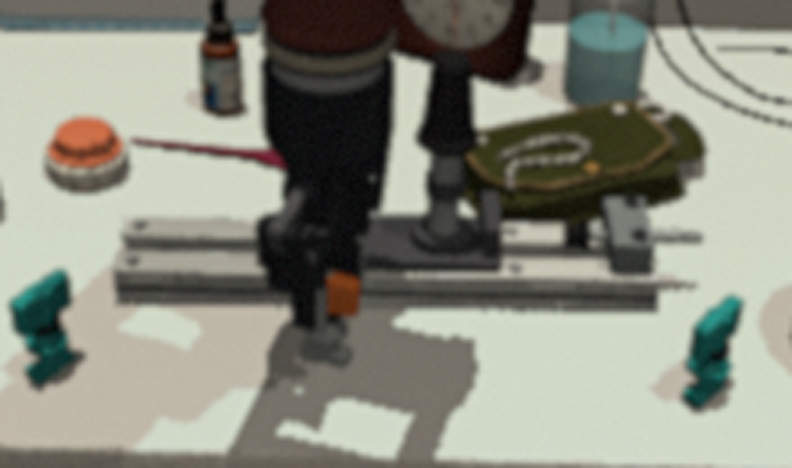

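```bash
python3 -m handwheel '{"offset":[[0,0,0],[0,0,0],[0,0,0],[0,0,0],[0,0,0],[0,0,0],[0,0,0],[0,0,0],[0,0,0],[0,0,0]],"roll":[0,0,0,0,0,0,0,0,0,0]}' 0 110
python3 - <<'E'
from h import *
snap('wrist','w5')
E
```

```text
t: 5.45
tool_pos: [0.4481, 0.183, 0.0419]
tool_rot: [-3.136, -0.175, -0.004]
contact_force: [-2.9, 0.2, 10.8]
opening: 0.0087
```

View pics/w5.png

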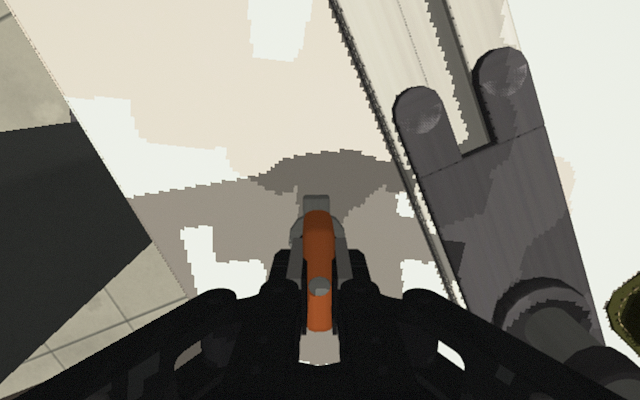

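```bash
python3 -m handwheel '{"offset":[[0,0,0.2],[0,0,0.6],[0,0,1.0],[0.1,0.3,1.3],[0.3,0.8,1.4],[0.5,1.4,1.4],[0.7,2,1.4],[0.8,2.4,1.4],[0.86,2.54,1.4],[0.86,2.54,1.4]],"roll":[0,0,0,0.5,1.2,2,2.8,3.5,3.9,4]}'
python3 - <<'E'
from h import *
snap('wrist','w6');snap('scene','s6');snap('top','t6')
a=cv2.imread('pics/s6.png')[130:260,220:440]; cv2.imwrite('pics/s6z.png',cv2.resize(a,None,fx=3.6,fy=3.6,interpolation=cv2.INTER_CUBIC))
a=cv2.imread('pics/t6.png')[140:270,230:420]; cv2.imwrite('pics/t6z.png',cv2.resize(a,None,fx=4.2,fy=4.2,interpolation=cv2.INTER_CUBIC))
o=ctrl.get_obs();print(o['tool_pos'],o['contact_force'],o['opening'])
E
```

```text
t: 6.5
tool_pos: [0.4805, 0.2847, 0.0947]
tool_rot: [3.031, 0.826, -0.002]
contact_force: [-0.4, -0.1, -1.6]
opening: 0.0091
[0.48032721 0.28362494 0.09483766] [ 0.43550157  0.26934684 -2.31440839] 0.008653047590620801
```

View pics/w6.png

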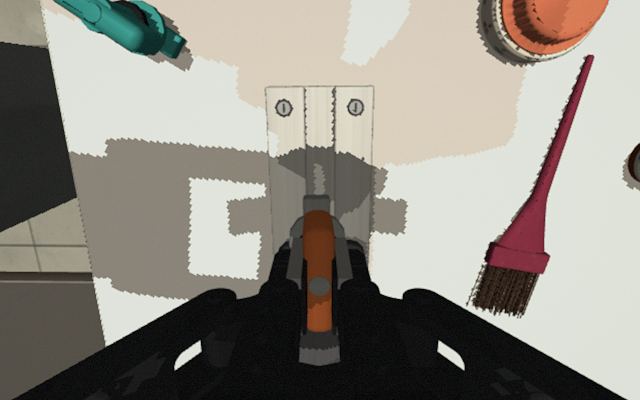

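View pics/s6z.png

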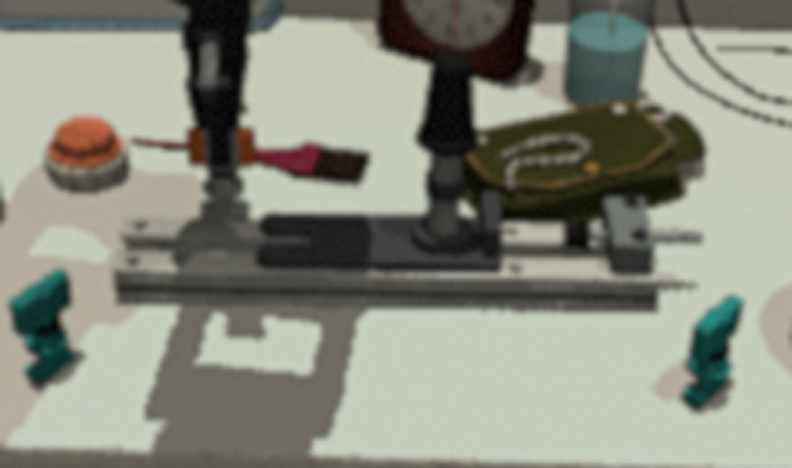

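Run:
```python
from h import *
a=cv2.imread('pics/w6.png')[75:375,250:390]; a=cv2.convertScaleAbs(a,alpha=1.6,beta=20);cv2.imwrite('pics/w6z.png',cv2.rotate(cv2.resize(a,None,fx=2.6,fy=2.6,interpolation=cv2.INTER_CUBIC),cv2.ROTATE_90_CLOCKWISE))
```

```text
(no output)
```

View pics/w6z.png

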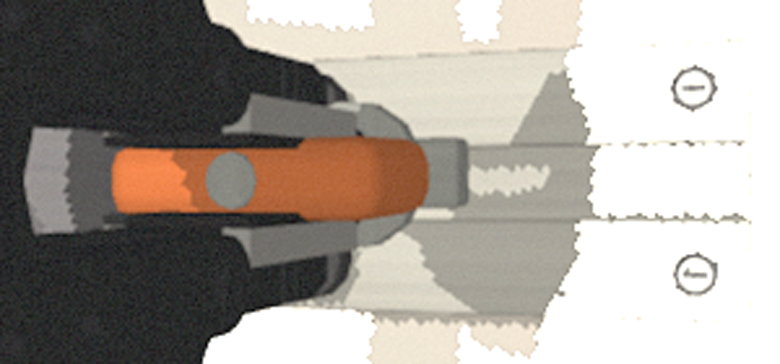

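Run:
```python
from h import *
np.set_printoptions(precision=4,suppress=True)
z=.028
for a,b in (((266,87),(374,87)),((305,90),(334,90)),((271,235),(371,235))):
    A=ray('w6',*a,z);B=ray('w6',*b,z);print((A+B)/2,np.linalg.norm(A-B))
d=np.load('pics/w6.npz');print(d['T'])
print(proj('w6',np.array([.4803,.2836,.06])),proj('w6',np.array([.4803,.2836,.12])))
```

```text
[0.4437 0.3451 0.028 ] 0.06039694248787085
[0.4443 0.3436 0.028 ] 0.016254831176308326
[0.4896 0.2683 0.028 ] 0.06301717470961539
[[ 0.862   0.4863  0.1427  0.4433]
 [ 0.5068 -0.8267 -0.2444  0.3451]
 [-0.0009  0.283  -0.9591  0.2361]
 [ 0.      0.      0.      1.    ]]
(320.71370277989945, 227.85087172220355) (321.30985943815443, 289.5463855288901)
```

Run:
```python
from h import *
L=[]
for t in ('w4','w5','w6'):
    a=cv2.imread(f'pics/{t}.png')[185:345,280:360]; a=cv2.convertScaleAbs(a,alpha=1.5,beta=30);L.append(cv2.resize(a,None,fx=3.3,fy=3.3,interpolation=cv2.INTER_CUBIC))
cv2.imwrite('pics/cmp.png',cv2.hconcat(L))
```

```text
(no output)
```

View pics/cmp.png

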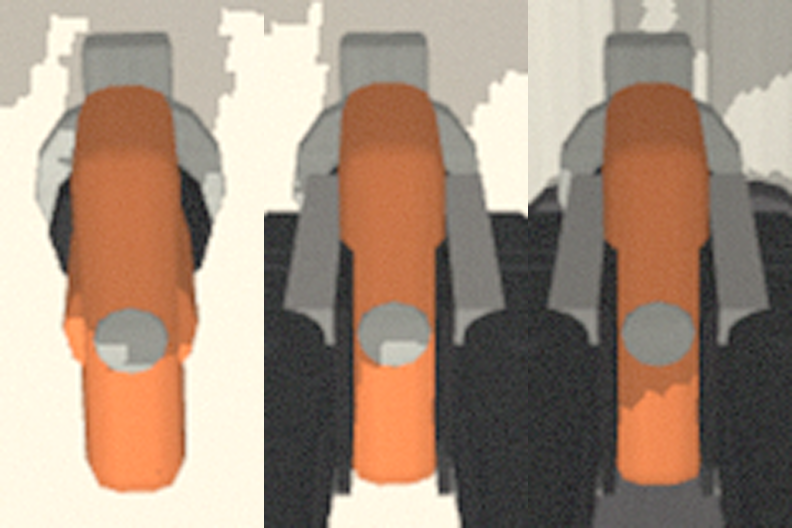

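```bash
python3 -m handwheel '{"offset":[[0.025,0.015,0],[0.025,0.015,-0.1],[0.025,0.015,-0.25],[0.025,0.015,-0.4],[0.025,0.015,-0.5],[0.025,0.015,-0.6],[0.025,0.015,-0.65],[0.025,0.015,-0.7],[0.025,0.015,-0.7],[0.025,0.015,-0.7]],"roll":[0,0,0,0,0,0,0,0,0,0]}'
python3 - <<'E'
from h import *
snap('wrist','w7')
a=cv2.imread('pics/w7.png')[75:375,250:390]; a=cv2.convertScaleAbs(a,alpha=1.6,beta=20);cv2.imwrite('pics/w7z.png',cv2.rotate(cv2.resize(a,None,fx=2.6,fy=2.6,interpolation=cv2.INTER_CUBIC),cv2.ROTATE_90_CLOCKWISE))
o=ctrl.get_obs();print(o['tool_pos'],o['contact_force'],o['opening'])
E
```

```text
t: 7.65
tool_pos: [0.4819, 0.2848, 0.0675]
tool_rot: [-3.032, -0.824, -0.0]
contact_force: [0.5, -0.2, -1.8]
opening: 0.0096
[0.48197255 0.28481377 0.06752851] [-0.44650136 -0.58727299 -2.49479772] 0.008871923218842946
```

View pics/w7z.png

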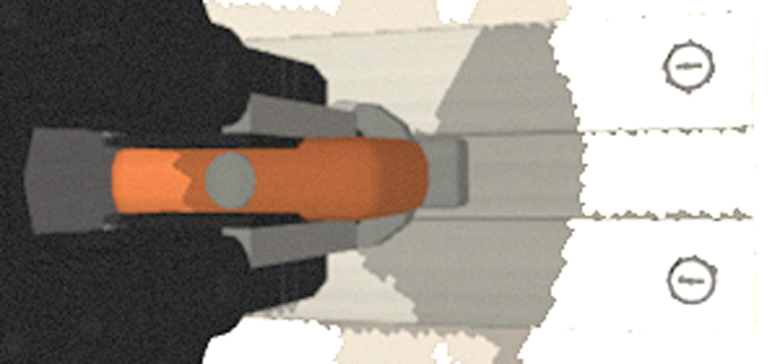

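```bash
python3 -m handwheel '{"offset":[[0,0,-0.05],[0,0,-0.1],[0,0,-0.15],[0,0,-0.2],[0,0,-0.2],[0,0,-0.2],[0,0,-0.2],[0,0,-0.2],[0,0,-0.2],[0,0,-0.2]],"roll":[0,0,0,0,0,0,0,0,0,0]}'
python3 - <<'E'
from h import *
snap('wrist','w8');snap('scene','s8')
a=cv2.imread('pics/w8.png')[75:375,250:390]; a=cv2.convertScaleAbs(a,alpha=1.6,beta=20);cv2.imwrite('pics/w8z.png',cv2.rotate(cv2.resize(a,None,fx=2.6,fy=2.6,interpolation=cv2.INTER_CUBIC),cv2.ROTATE_90_CLOCKWISE))
a=cv2.imread('pics/s8.png')[150:220,240:360]; cv2.imwrite('pics/s8z.png',cv2.resize(a,None,fx=6,fy=6,interpolation=cv2.INTER_CUBIC))
E
```

```text
t: 8.7
tool_pos: [0.4819, 0.2847, 0.0594]
tool_rot: [3.032, 0.824, 0.0]
contact_force: [-0.1, -1.1, -0.8]
opening: 0.009
```

View pics/w8z.png

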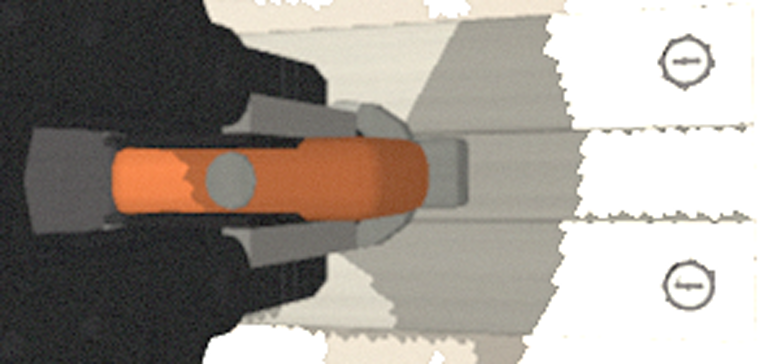

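View pics/s8z.png

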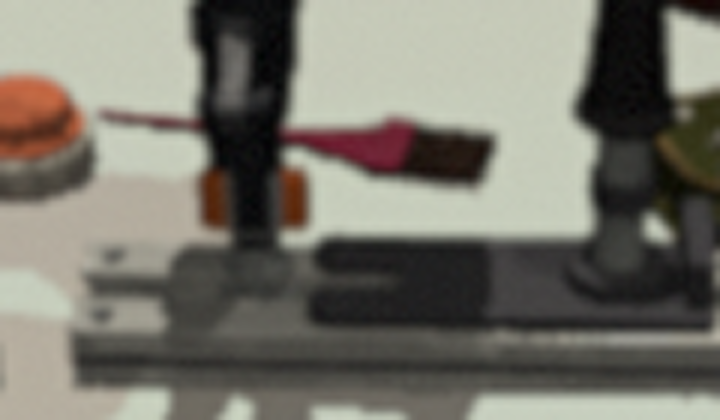

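```bash
python3 -m handwheel '{"offset":[[0.03,-0.04,0],[0.08,-0.13,0],[0.14,-0.24,0],[0.21,-0.35,0],[0.28,-0.46,0],[0.34,-0.57,0],[0.41,-0.69,0],[0.47,-0.79,0],[0.515,-0.86,0],[0.515,-0.86,0]],"roll":[0,0,0,0,0,0,0,0,0,0]}'
python3 - <<'E'
from h import *
snap('wrist','w9')
o=ctrl.get_obs();print(o['tool_pos'],o['contact_force'],o['wrist_torque'])
E
```

```text
t: 9.8
tool_pos: [0.5027, 0.25, 0.0593]
tool_rot: [3.032, 0.823, 0.0]
contact_force: [-0.4, 0.0, -1.8]
opening: 0.009
[0.50251752 0.25019863 0.05931473] [ 0.5740275  -0.11001416 -1.49639391] [ 0.0184372  -0.01522771  0.02210184]
```

View pics/w9.png

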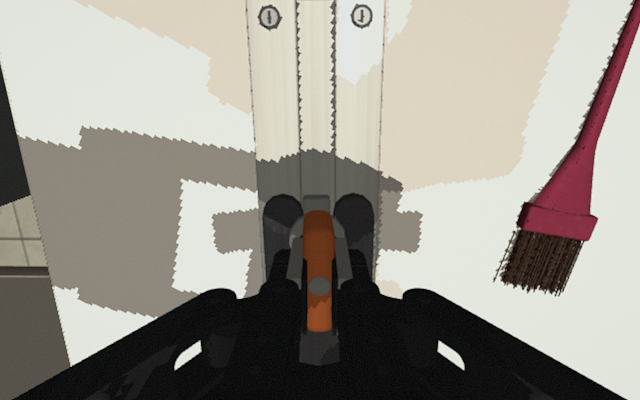

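```bash
python3 -m handwheel '{"offset":[[0.02,-0.03,0],[0.05,-0.08,0],[0.08,-0.13,0],[0.1,-0.17,0],[0.12,-0.2,0],[0.14,-0.24,0],[0.16,-0.27,0],[0.18,-0.3,0],[0.2,-0.34,0],[0.2,-0.34,0]],"roll":[0,0,0,0,0,0,0,0,0,0]}'
python3 - <<'E'
from h import *
np.set_printoptions(precision=4,suppress=True)
snap('top','t10');snap('scene','s10')
a=cv2.imread('pics/t10.png')[140:230,290:420]; cv2.imwrite('pics/t10z.png',cv2.resize(a,None,fx=6,fy=6,interpolation=cv2.INTER_CUBIC))
a=cv2.imread('pics/s10.png')[150:220,290:430]; cv2.imwrite('pics/s10z.png',cv2.resize(a,None,fx=5.6,fy=5.6,interpolation=cv2.INTER_CUBIC))
o=ctrl.get_obs();print(o['tool_pos'],o['contact_force'],o['wrist_torque'])
d=np.array([.515,-.857])
B=ray('top0',230+522/4.2,140+148/4.2,.041);print('buffer',B, (B[:2]-np.array([.5092,.2355]))@d+.006, 'minus 131')
E
```

```text
t: 10.85
tool_pos: [0.5104, 0.2368, 0.0593]
tool_rot: [-3.031, -0.823, 0.0]
contact_force: [-1.2, 2.7, -1.9]
opening: 0.0088
[0.5104 0.2368 0.0593] [-1.1863  4.0169 -1.1489] [ 0.6409  0.3467 -0.0017]
buffer [0.6011 0.0907 0.041 ] 0.17736723605259444 minus 131
```

View pics/t10z.png

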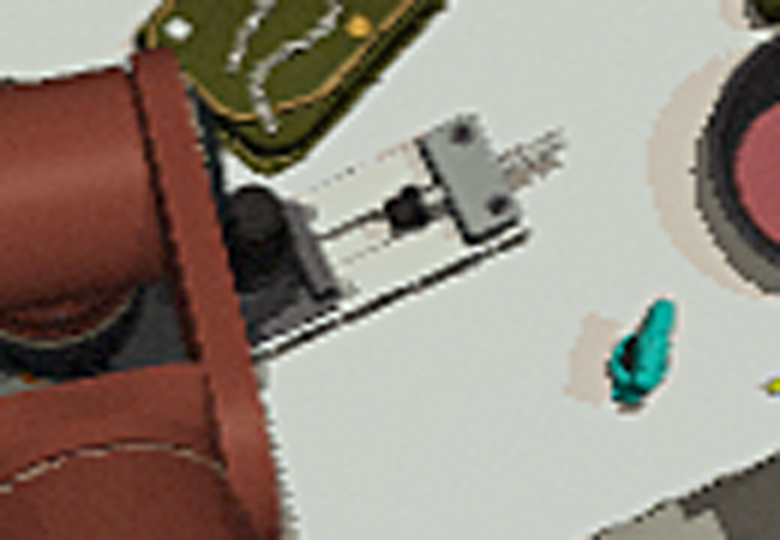

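View pics/s10z.png

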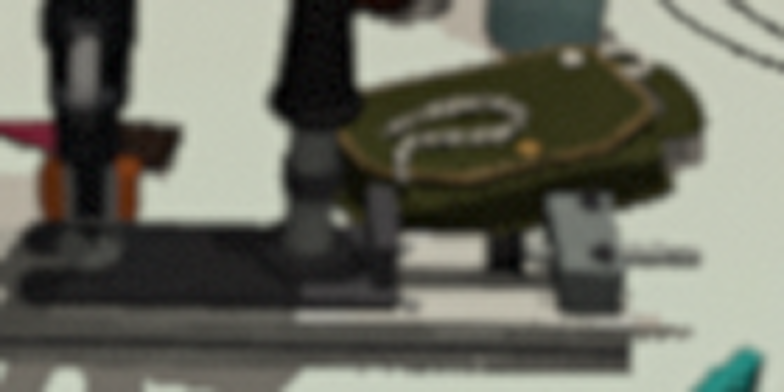

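```bash
python3 -m handwheel '{"offset":[[0.02,-0.03,0],[0.05,-0.08,0],[0.08,-0.13,0],[0.11,-0.18,0],[0.14,-0.23,0],[0.17,-0.28,0],[0.2,-0.33,0],[0.22,-0.37,0],[0.24,-0.4,0],[0.25,-0.42,0]],"roll":[0,0,0,0,0,0,0,0,0,0]}'
python3 - <<'E'
from h import *
np.set_printoptions(precision=4,suppress=True)
snap('top','t11');snap('scene','s11');snap('wrist','w11')
a=cv2.imread('pics/t11.png')[140:230,290:420]; cv2.imwrite('pics/t11z.png',cv2.resize(a,None,fx=6,fy=6,interpolation=cv2.INTER_CUBIC))
a=cv2.imread('pics/s11.png')[150:220,290:430]; cv2.imwrite('pics/s11z.png',cv2.resize(a,None,fx=5.6,fy=5.6,interpolation=cv2.INTER_CUBIC))
o=ctrl.get_obs();print(o['tool_pos'],o['contact_force'],o['wrist_torque'])
E
```

```text
t: 11.95
tool_pos: [0.5205, 0.2198, 0.0593]
tool_rot: [-3.032, -0.823, -0.0]
contact_force: [-1.1, 3.1, -0.5]
opening: 0.009
[0.5205 0.2198 0.0593] [-1.5732  1.9257 -1.8416] [ 0.5304  0.3627 -0.0535]
```

View pics/t11z.png

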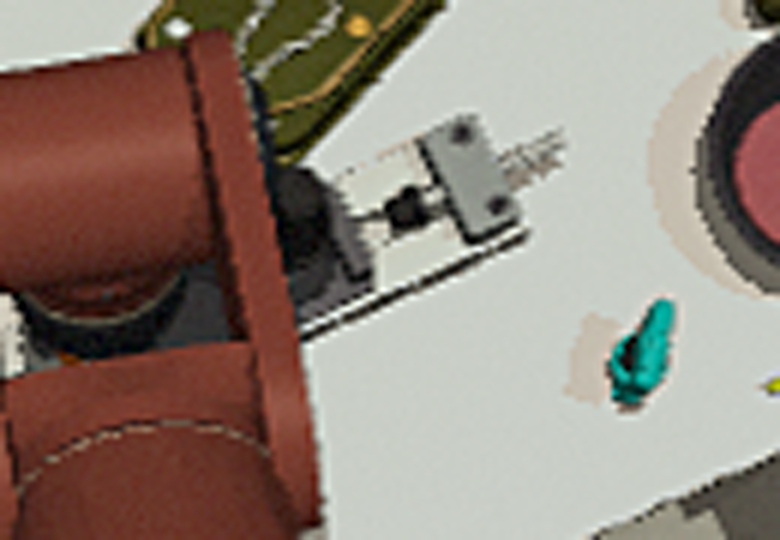

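View pics/w11.png

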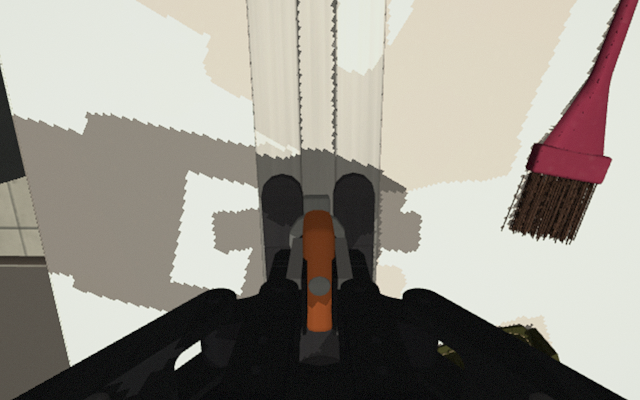

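```bash
python3 -m handwheel '{"offset":[[0.02,-0.03,0],[0.04,-0.07,0],[0.06,-0.1,0],[0.08,-0.13,0],[0.1,-0.16,0],[0.11,-0.19,0],[0.12,-0.2,0],[0.13,-0.215,0],[0.13,-0.215,0],[0.13,-0.215,0]],"roll":[0,0,0,0,0,0,0,0,0,0]}'
cat > st.py <<'E'
from h import *
np.set_printoptions(precision=4,suppress=True)
F=[];T=[]
o=ctrl.get_obs();F.append(o['contact_force']);T.append(o['wrist_torque'])
for i in range(3):
    ctrl.get_image('wrist');o=ctrl.get_obs();F.append(o['contact_force']);T.append(o['wrist_torque'])
F=np.mean(F,0);T=np.mean(T,0);d=np.array([.515,-.857]);n=np.array([.857,.515])
print('t',o['t'],o['tool_pos'],'along',-F[:2]@d,'lat',F[:2]@n,'fz',F[2],'T',T,T[:2]@n)
E
python3 st.py
```

```text
t: 13.1
tool_pos: [0.5256, 0.2112, 0.0593]
tool_rot: [3.031, 0.824, -0.0]
contact_force: [-1.5, 4.2, -1.7]
opening: 0.0091
t 13.25 [0.5256 0.2112 0.0593] along 3.5514137524514964 lat -0.12305980430159964 fz -1.4158018659839944 T [0.5232 0.3829 0.0117] 0.6456194494838166
```

```bash
python3 -m handwheel '{"offset":[[0.01,-0.02,0],[0.02,-0.04,0],[0.03,-0.05,0],[0.04,-0.07,0],[0.05,-0.085,0],[0.05,-0.085,0],[0.05,-0.085,0],[0.05,-0.085,0],[0.05,-0.085,0],[0.05,-0.085,0]],"roll":[0,0,0,0,0,0,0,0,0,0]}'; python3 st.py
python3 - <<'E'
from h import *
snap('top','t12');snap('scene','s12')
a=cv2.imread('pics/t12.png')[140:220,310:400]; a=cv2.resize(a,None,fx=5,fy=5,interpolation=cv2.INTER_CUBIC)
b=cv2.imread('pics/s12.png')[160:210,340:410]; b=cv2.resize(b,None,fx=5,fy=5,interpolation=cv2.INTER_CUBIC)
c=np.zeros((400,800,3),np.uint8);c[:400,:450]=a;c[:250,450:800]=b
cv2.imwrite('pics/c12.png',c)
E
```

```text
t: 14.25
tool_pos: [0.5277, 0.2078, 0.0593]
tool_rot: [3.031, 0.823, 0.0]
contact_force: [-1.3, 1.8, -1.6]
opening: 0.0093
t 14.4 [0.5277 0.2078 0.0593] along 2.7782170537965625 lat 0.09913028066263396 fz -1.520819377623819 T [0.4774 0.2825 0.0057] 0.554642931059167
```

View pics/c12.png

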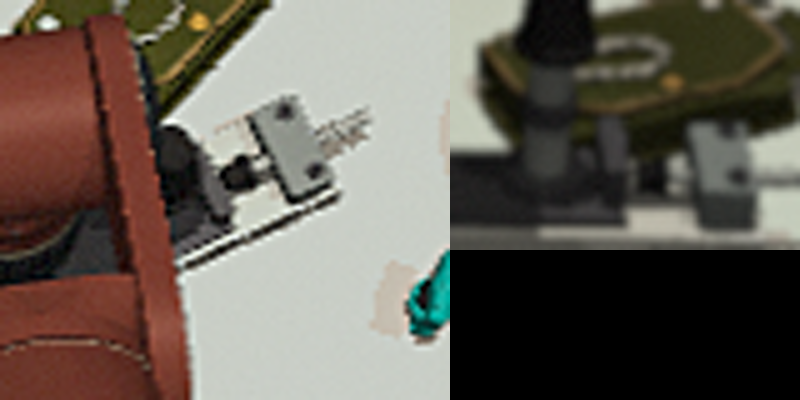

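```bash
python3 -m handwheel '{"offset":[[0.005,-0.01,0],[0.01,-0.02,0],[0.015,-0.03,0],[0.02,-0.04,0],[0.025,-0.05,0],[0.03,-0.055,0],[0.035,-0.06,0],[0.04,-0.065,0],[0.04,-0.065,0],[0.04,-0.065,0]],"roll":[0,0,0,0,0,0,0,0,0,0]}'; python3 st.py; python3 -m handwheel '{"offset":[[0.003,-0.005,0],[0.006,-0.01,0],[0.009,-0.015,0],[0.012,-0.02,0],[0.015,-0.025,0],[0.018,-0.03,0],[0.021,-0.035,0],[0.025,-0.042,0],[0.025,-0.042,0],[0.025,-0.042,0]],"roll":[0,0,0,0,0,0,0,0,0,0]}'; python3 st.py
```

```text
t: 15.5
tool_pos: [0.5292, 0.2053, 0.0593]
tool_rot: [3.032, 0.824, -0.0]
contact_force: [-1.6, 2.9, -1.3]
opening: 0.0087
t 15.65 [0.5292 0.2053 0.0593] along 3.8844078183813933 lat -0.897911246295478 fz -0.7407397767391711 T [ 0.5848  0.4978 -0.0142] 0.7575718853221979
t: 16.65
tool_pos: [0.5303, 0.2036, 0.0593]
tool_rot: [3.032, 0.823, 0.0]
contact_force: [-2.1, 2.7, -1.4]
opening: 0.0089
t 16.8 [0.5303 0.2036 0.0593] along 3.43160038369697 lat -0.02314224114504998 fz -1.421322149054935 T [ 0.6034  0.3286 -0.0114] 0.6863275814835925
```

```bash
python3 -m handwheel '{"offset":[[0.003,-0.005,0],[0.006,-0.01,0],[0.009,-0.015,0],[0.012,-0.02,0],[0.015,-0.025,0],[0.018,-0.03,0],[0.02,-0.033,0],[0.02,-0.033,0],[0.02,-0.033,0],[0.02,-0.033,0]],"roll":[0,0,0,0,0,0,0,0,0,0]}'; python3 st.py
```

```text
t: 17.8
tool_pos: [0.5307, 0.2028, 0.0593]
tool_rot: [-3.031, -0.823, 0.001]
contact_force: [-2.3, 4.9, -1.1]
opening: 0.009
t 17.95 [0.5307 0.2028 0.0593] along 6.055426796577699 lat 0.2556544037351935 fz -0.8727176629036897 T [ 1.033   0.6112 -0.0008] 1.200042574224438
```

```bash
python3 -m handwheel '{"offset":[[0.003,-0.005,0],[0.006,-0.01,0],[0.009,-0.015,0],[0.012,-0.02,0],[0.015,-0.025,0],[0.018,-0.03,0],[0.02,-0.033,0],[0.02,-0.033,0],[0.02,-0.033,0],[0.02,-0.033,0]],"roll":[0,0,0,0,0,0,0,0,0,0]}'; python3 st.py
```

```text
t: 18.95
tool_pos: [0.5311, 0.2022, 0.0593]
tool_rot: [-3.029, -0.822, 0.002]
contact_force: [-4.7, 7.9, -0.4]
opening: 0.0093
t 19.1 [0.531  0.2022 0.0593] along 8.630245708563614 lat 0.3611621095147849 fz -0.5036426554905371 T [ 1.4633  0.8769 -0.0003] 1.7056469849467006
```

```bash
python3 -m handwheel '{"offset":[[0.003,-0.005,0],[0.006,-0.01,0],[0.009,-0.015,0],[0.012,-0.02,0],[0.015,-0.025,0],[0.018,-0.03,0],[0.022,-0.036,0],[0.025,-0.042,0],[0.025,-0.042,0],[0.025,-0.042,0]],"roll":[0,0,0,0,0,0,0,0,0,0]}'; python3 st.py
python3 - <<'E'
from h import *
snap('wrist','w13');snap('scene','s13')
a=cv2.imread('pics/w13.png')[75:375,250:390]; a=cv2.convertScaleAbs(a,alpha=1.6,beta=20);cv2.imwrite('pics/w13z.png',cv2.rotate(cv2.resize(a,None,fx=2.6,fy=2.6,interpolation=cv2.INTER_CUBIC),cv2.ROTATE_90_CLOCKWISE))
a=cv2.imread('pics/s13.png')[150:220,290:430]; cv2.imwrite('pics/s13z.png',cv2.resize(a,None,fx=5.6,fy=5.6,interpolation=cv2.INTER_CUBIC))
E
```

```text
t: 20.1
tool_pos: [0.5315, 0.2014, 0.0593]
tool_rot: [-3.027, -0.822, 0.003]
contact_force: [-5.4, 9.6, 0.4]
opening: 0.0088
t 20.25 [0.5315 0.2014 0.0593] along 11.530139630903152 lat 0.6239938176091616 fz 0.48916887319541447 T [1.9958 1.1427 0.0058] 2.2988514894243597
```

View pics/w13z.png

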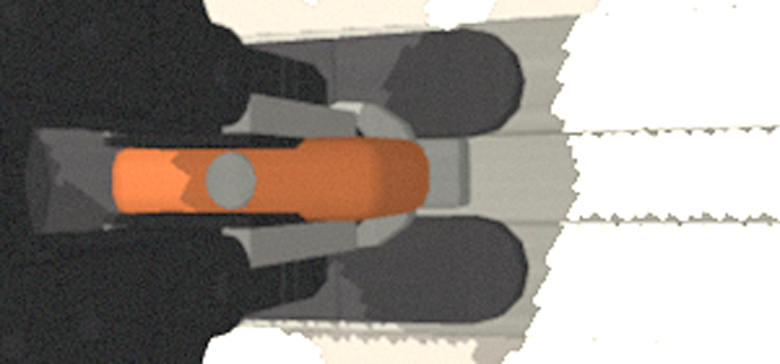

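View pics/s13z.png

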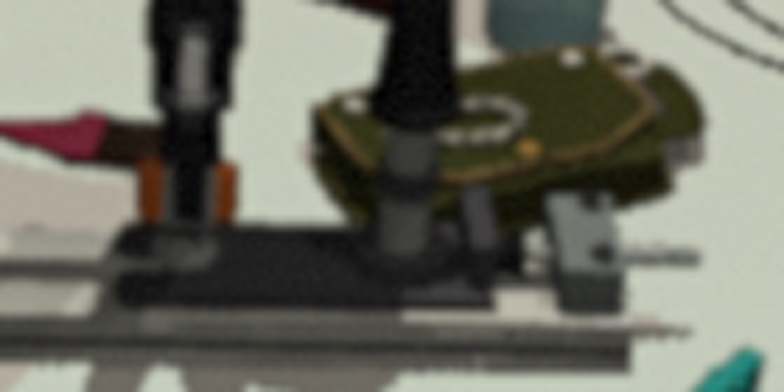

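```bash
python3 -m handwheel '{"offset":[[0,0,-0.02],[0,0,-0.04],[0,0,-0.06],[0,0,-0.08],[0,0,-0.1],[0,0,-0.12],[0,0,-0.14],[0,0,-0.15],[0,0,-0.15],[0,0,-0.15]],"roll":[0,0,0,0,0,0,0,0,0,0]}'; python3 st.py
```

```text
t: 21.35
tool_pos: [0.5322, 0.2018, 0.0556]
tool_rot: [-3.027, -0.822, 0.001]
contact_force: [-10.7, 9.0, 10.6]
opening: 0.0092
t 21.5 [0.5322 0.2018 0.0555] along 13.422567091968975 lat -4.313189082006111 fz 10.946672483240942 T [1.9069 1.9423 0.0048] 2.6344952482056065
```

```bash
python3 -m handwheel '{"offset":[[0,0,-0.02],[0,0,-0.03],[0,0,-0.04],[0,0,-0.05],[0,0,-0.06],[0,0,-0.07],[0,0,-0.08],[0,0,-0.08],[0,0,-0.08],[0,0,-0.08]],"roll":[0,0,0,0,0,0,0,0,0,0]}'; python3 st.py
python3 - <<'E'
from h import *
snap('wrist','w14')
a=cv2.imread('pics/w14.png')[75:375,250:390]; a=cv2.convertScaleAbs(a,alpha=1.6,beta=20);cv2.imwrite('pics/w14z.png',cv2.rotate(cv2.resize(a,None,fx=2.6,fy=2.6,interpolation=cv2.INTER_CUBIC),cv2.ROTATE_90_CLOCKWISE))
E
```

```text
t: 22.5
tool_pos: [0.5324, 0.2019, 0.0531]
tool_rot: [-3.027, -0.822, 0.001]
contact_force: [-13.0, 9.8, 14.2]
opening: 0.0088
t 22.65 [0.5324 0.2019 0.0531] along 14.556974775055561 lat -5.586371639864348 fz 14.652259590942052 T [ 1.8689  2.2234 -0.0254] 2.746710637261528
```

View pics/w14z.png

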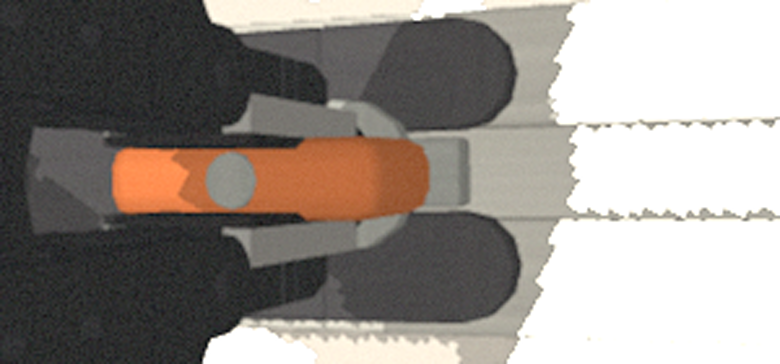

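```bash
python3 -m handwheel '{"offset":[[-0.01,-0.005,-0.01],[-0.02,-0.01,-0.02],[-0.02,-0.012,-0.02],[-0.02,-0.012,-0.02],[-0.02,-0.012,-0.02],[-0.02,-0.012,-0.02],[-0.02,-0.012,-0.02],[-0.02,-0.012,-0.02],[-0.02,-0.012,-0.02],[-0.02,-0.012,-0.02]],"roll":[0,0,0,0,0,0,0,0,0,0]}'; python3 st.py; python3 -c "
from station import ctrl;print(ctrl.get_obs()['q'])"
```

```text
t: 23.7
tool_pos: [0.5324, 0.2019, 0.0529]
tool_rot: [-3.026, -0.822, -0.002]
contact_force: [-10.8, 10.7, 15.4]
opening: 0.0094
t 23.85 [0.5323 0.2019 0.0529] along 14.925486814257525 lat -4.015089436524106 fz 15.015354769634753 T [2.0661 1.9904 0.0036] 2.79573120672207
[ 0.22891029  0.09894213  1.87998909  0.00637992  1.16146979 -0.30377866]
```

```bash
python3 -m handwheel '{"offset":[[0,0,0],[0,0,0],[0,0,0],[0,0,0],[0,0,0],[0,0,0],[0,0,0],[0,0,0],[0,0,0],[0,0,0]],"roll":[0.4,0.8,1.2,1.6,2,2.4,2.7,3,3,3]}'; python3 st.py
```

```text
t: 24.85
tool_pos: [0.5315, 0.2017, 0.0524]
tool_rot: [-2.86, -1.285, -0.0]
contact_force: [-11.5, 10.3, 15.4]
opening: 0.009
t 25.0 [0.5314 0.2017 0.0524] along 15.41538436294091 lat -5.38199377123139 fz 15.353993173704698 T [ 2.0216  2.3739 -0.0555] 2.955080522916351
```

```bash
python3 -m handwheel '{"offset":[[0,0,0],[0,0,0],[0,0,0],[0,0,0],[0,0,0],[0,0,0],[0,0,0],[0,0,0],[0,0,0],[0,0,0]],"roll":[0.5,1,1.5,2,2.5,3,3.5,4,4,4]}'; python3 st.py
```

```text
t: 26.0
tool_pos: [0.5306, 0.2018, 0.0516]
tool_rot: [-2.53, -1.851, 0.0]
contact_force: [-13.8, 10.8, 13.5]
opening: 0.0092
t 26.15 [0.5306 0.2018 0.0516] along 16.362953426756768 lat -6.153354352534979 fz 13.514537798140502 T [ 2.1392  2.4796 -0.049 ] 3.110237920500818
```

```bash
python3 -m handwheel '{"offset":[[0,0,0],[0,0,0],[-0.005,0.008,0],[-0.005,0.008,0],[-0.01,0.015,0],[-0.01,0.015,0],[-0.01,0.015,0],[-0.01,0.015,0],[-0.01,0.015,0],[-0.01,0.015,0]],"roll":[0.5,1,1.5,2,2.5,3,3.5,4,4,4]}'; python3 st.py
python3 - <<'E'
from h import *
snap('wrist','w15')
E
```

```text
t: 27.15
tool_pos: [0.5302, 0.2022, 0.0511]
tool_rot: [-2.09, -2.337, -0.002]
contact_force: [-12.5, 10.5, 10.5]
opening: 0.0091
t 27.3 [0.5302 0.2022 0.051 ] along 15.10672298689622 lat -4.919029749028981 fz 10.14440839669225 T [ 2.1114  2.2154 -0.0383] 2.950417747072079
```

View pics/w15.png

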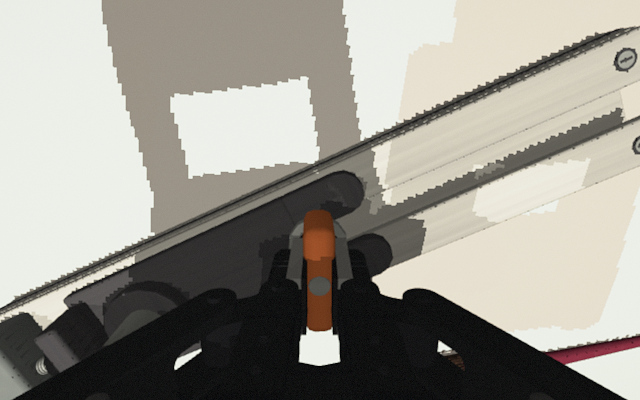

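```bash
python3 -m handwheel '{"offset":[[0,0,0],[0,0,0],[0,0,0],[0,0,0],[0,0,0],[0,0,0],[0,0,0],[0,0,0],[0,0,0],[0,0,0]],"roll":[0.5,1,1.5,2,2.5,3,3.5,4,4.1,4.1]}'; python3 st.py
python3 - <<'E'
from h import *
snap('wrist','w16')
E
```

```text
t: 28.35
tool_pos: [0.5296, 0.2023, 0.0508]
tool_rot: [-1.544, -2.727, -0.003]
contact_force: [-13.2, 11.2, 11.1]
opening: 0.0092
t 28.5 [0.5296 0.2023 0.0508] along 15.957487652434189 lat -5.107351662321962 fz 10.77170766984988 T [ 2.1694  2.4451 -0.0657] 3.118448667729186
```

View pics/w16.png

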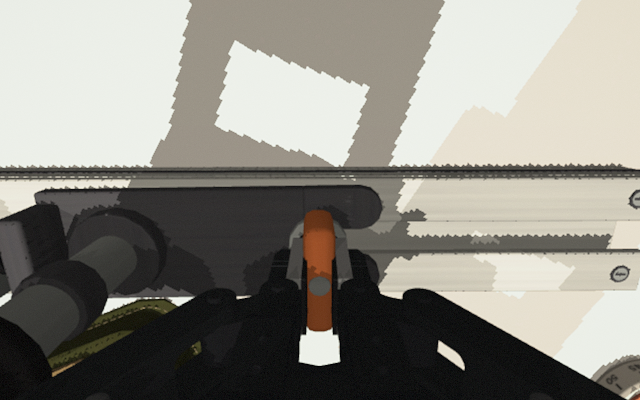

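```bash
python3 -m handwheel '{"offset":[[0,0,0.02],[0,0,0.04],[0,0,0.06],[0,0,0.08],[0,0,0.1],[0,0,0.12],[0,0,0.13],[0,0,0.13],[0,0,0.13],[0,0,0.13]],"roll":[0,0,0,0,0,0,0,0,0,0]}'; python3 st.py
```

```text
t: 29.55
tool_pos: [0.5304, 0.2014, 0.0545]
tool_rot: [-1.545, -2.73, -0.003]
contact_force: [-5.8, 9.1, 0.5]
opening: 0.0091
t 29.7 [0.5304 0.2014 0.0545] along 11.172515473685591 lat 0.005963745954263672 fz 0.5333168325142773 T [1.899  1.1148 0.    ] 2.201596996819996
```

```bash
python3 -m handwheel '{"offset":[[-0.005,0.009,0],[-0.01,0.018,0],[-0.015,0.027,0],[-0.02,0.036,0],[-0.025,0.045,0],[-0.03,0.055,0],[-0.03,0.055,0],[-0.03,0.055,0],[-0.03,0.055,0],[-0.03,0.055,0]],"roll":[0,0,0,0,0,0,0,0,0,0]}'; python3 st.py
```

```text
t: 30.7
tool_pos: [0.5303, 0.2017, 0.0548]
tool_rot: [-1.547, -2.734, 0.0]
contact_force: [-3.6, 4.0, 0.6]
opening: 0.0087
t 30.85 [0.5303 0.2017 0.0547] along 5.13353567920129 lat -1.6715714710307397 fz 1.3007014535223624 T [0.638  0.7727 0.0164] 0.9447037250817049
```

```bash
python3 -m handwheel '{"offset":[[0,0,0],[0,0,0],[0,0,0],[0,0,0],[0,0,0],[0,0,0],[0,0,0],[0,0,0],[0,0,0],[0,0,0]],"roll":[0,0,0,0,0,0,0,0,0,0]}' 45; python3 st.py
python3 - <<'E'
from h import *
snap('wrist','w17')
E
```

```text
t: 31.85
tool_pos: [0.5304, 0.2017, 0.0545]
tool_rot: [1.547, 2.734, -0.0]
contact_force: [0.4, -0.2, 0.1]
opening: 0.0449
t 32.0 [0.5304 0.2017 0.0545] along -0.048536485154911206 lat -0.6615836566324347 fz -0.20515187176653066 T [ 0.0015 -0.0419  0.0079] -0.02031811963959938
```

View pics/w17.png

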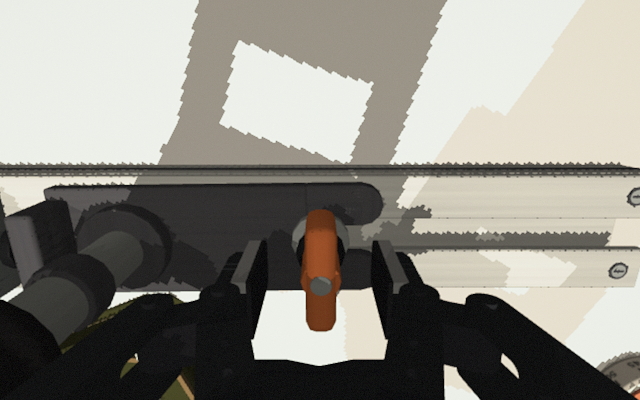

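```bash
python3 -m handwheel '{"offset":[[0,0,0.2],[0,0,0.6],[0,0,1.1],[0,0,1.6],[0,0,2.1],[0,0,2.5],[0,0,2.8],[0,0,3],[0,0,3],[0,0,3]],"roll":[0,0,0,0,0,0,0,0,0,0]}'
python3 - <<'E'
from h import *
snap('wrist','w18');snap('scene','s18')
a=cv2.imread('pics/s18.png')[150:220,290:430]; cv2.imwrite('pics/s18z.png',cv2.resize(a,None,fx=5.6,fy=5.6,interpolation=cv2.INTER_CUBIC))
E
```

```text
t: 33.05
tool_pos: [0.5301, 0.2016, 0.1738]
tool_rot: [-1.547, -2.734, 0.001]
contact_force: [-0.7, 0.5, -0.2]
opening: 0.0446
```

View pics/w18.png

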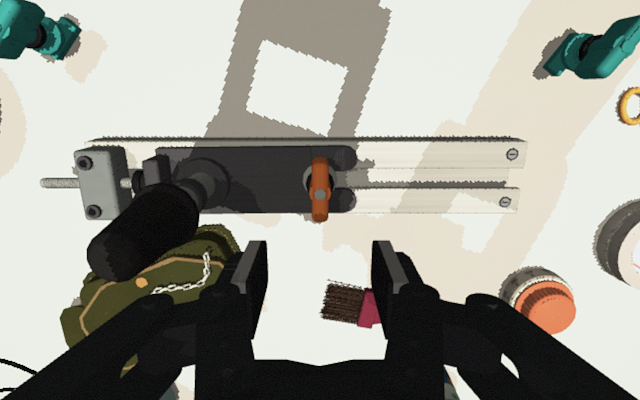

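View pics/s18z.png

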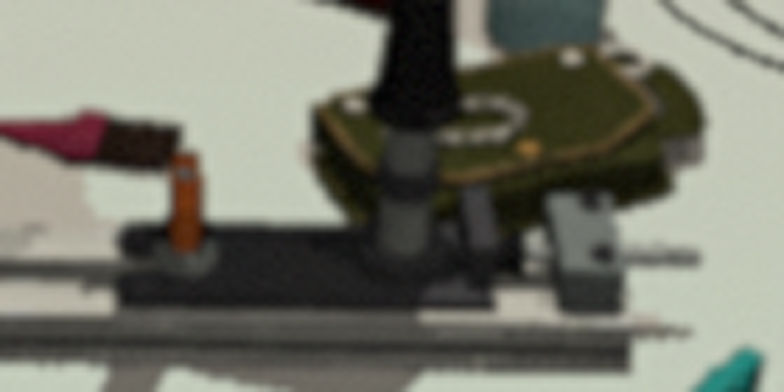

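Run:
```python
from h import *
np.set_printoptions(precision=4,suppress=True)
def patch(t,r): 
    a=cv2.cvtColor(cv2.imread(f'pics/{t}.png'),cv2.COLOR_BGR2GRAY).astype(np.float32); return a[r[0]:r[1],r[2]:r[3]]
for t in('s13',):
  for r in ((150,206,352,382),(180,200,368,382),(185,206,360,400),(186,210,376,402)):
    ref=patch('s18',r);src=cv2.cvtColor(cv2.imread(f'pics/{t}.png'),cv2.COLOR_BGR2GRAY).astype(np.float32)
    W=np.eye(2,3,dtype=np.float32);W[0,2]=r[2];W[1,2]=r[0]
    cc,W=cv2.findTransformECC(ref,src,W,cv2.MOTION_TRANSLATION,(3,200,1e-6),None,3)
    print(t,r,cc,W[0,2]-r[2],W[1,2]-r[0])
h=tri([('w17',320,286),('w18',320,193)]);print('hub',h)
A=ray('w18',321,157,.079);B=ray('w18',320,220,.079);e=A-B;print(np.degrees(np.arctan2(e[1],e[0])))
L=[ray('w18',89,141,.028),ray('w18',526,139,.028),ray('w18',356,169,.028),ray('w18',519,169,.028)]
for i in(0,2): e=L[i]-L[i+1];print('rail',np.degrees(np.arctan2(e[1],e[0])))
```

```text
s13 (150, 206, 352, 382) 0.9966157000817527 -0.0059814453 -0.12149048
s13 (180, 200, 368, 382) 0.9924435200259898 -0.050567627 -0.1306305
s13 (185, 206, 360, 400) 0.9898260258610627 -0.04928589 -0.18330383
s13 (186, 210, 376, 402) 0.9964074779808159 -0.092681885 -0.018661499
hub [0.5269 0.199  0.0818]
-149.84488703363456
rail -58.771148204849126
rail -59.03080113040079
```

```bash
python3 -c "
from station import ctrl
o=ctrl.get_obs();print(o['t'],o['contact_force']);print(ctrl.finish_job())"
```

```text
33.15 [ 0.12339633 -0.70005599 -0.3067986 ]
the job is handed in; nothing more can be done
None
```

The stand is anchored on the rail and I handed the job in at 33 s of the 70 s allowed; no verdict was reported. I dropped the bolt lengthwise into the slot and slid it into the fork. I then pushed the stand onto the buffer by feel, pressed the bolt down, turned it a quarter, and let go.

**Checks that agree:**
- **Buffer force:** about 8 N, worked out from 11.5 N of push less 3.6 N of sliding friction. The camera comparison before and after release shows no recoil; the stand sits at most about 0.2 mm further in. I could not measure the force directly after letting go.
- **Bolt angle:** the wing stands 90.8° to the rail, so it is crosswise within 1°.
- **Robot clear:** the gripper is about 120 mm above the bolt and the force reads about zero.
- **Other things:** the arm moved nothing else; I judged this by eye in the last pictures and did not measure it.

**Checks that disagreed or were loose:**
- **Bolt height:** triangulating the wing's hub puts the bolt's origin near 15 mm, just over the 14.5 mm limit. The tool height before release gave about 12.6 mm. The camera is good to about 2 mm, so I trusted the tool reading.
- **Bolt tilt:** the bolt leaned about 1° in the grip, and there was up to about 6 N of sideways force while pressing and turning. The sideways force was gone before release.

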